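# Load the parts tumbler and start it at its guarded switch

### The job

Load the parts tumbler: lift the loading tray by its bar so that all three steel blocks slide into the hopper, and let the tray back down to rest. Then start the machine: lift the sprung guard cover on the switch box until it snaps open, push the toggle beneath it all the way over to the far side, and nudge the cover back so that it drops fully shut. Do not disturb the can, the tin or the spanner on the bench.

Things in the scene. Friction and masses are not known exactly. Their poses are not given: they have to be found in the camera images.
- feeder: Fixed green tumbler hopper with a loading tray on its robot side. Origin on the bench; x points from tray to hopper (away from the robot at yaw 0), y left, z up. In this frame, mm: hopper is an open box, inner x 61 to 249, y -104 to 104, floor z 20, near wall top z 90, sides z 120, far wall z 160; tray at rest has its floor at z 102, x -81 to 74, y -70 to 70.
- tray (a joint): Tilt of the bare steel tray, rad: 0 level at rest, 1.25 fully tipped (stop), its open end down over the hopper. Walls 45 mm high on the robot side and both sides. Hinge axis parallel to the feeder's y through tray_hinge. Lifting the bar takes about 5 N; let go, it falls back to 0 by its weight. The blocks surely slide out at 1.2 rad, often earlier.
- tray_bar (a point): Middle of the tray's grip bar (on its centre line), at rest feeder frame x -125, y 0, z 130 mm; moves with the tray, 197 mm from the hinge axis. Bar parallel to the feeder's y, 12 mm thick, about 120 long, 38 clear of the tray's wall, free over its middle 90.
- tray_hinge (a point): Point on the tray's hinge axis, middle of its width: feeder frame x 70, y 0, z 100 mm.
- block0: Loose dark steel clamp block, 60 x 34 x 28 mm (x, y, z), 0.1 to 0.2 kg, two dark bores on top. Origin at its centre. Starts in the tray.
- block1: A second block, the same as block0. Starts in the tray.
- block2: A third block, the same as block0. Starts in the tray.
- switch_box: Fixed grey switch box. Origin on the bench under it; x points from its front (robot side) to the hinge side, y left, z up. In this frame, mm: box x -75 to 85, y -65 to 65, a well with floor z 45, front wall top z 105, side and back walls top z 112, inner x -70 to 80, y -60 to 60. The shut cover lies over it, underside z 120. Its spring lies along the +y side, out to y 75.
- cover (a joint): Opening of the guard cover, rad: 0 shut and level, 1.1 fully open (stop), still slanting over the well, so a tool must reach the toggle slanting in from the front. Steel plate 4 mm thick, 130 wide, hinged at the far edge; a front lip 70 wide overhangs the box front by 30. Over-centre spring: below about 0.6 rad it snaps shut (2 N at the lip), above it snaps open and stays.
- cover_lip (a point): Middle of the front edge of the cover's lip, on the underside; moves with the cover, 190 mm from the hinge axis.
- cover_hinge (a point): Point on the cover's hinge axis, middle of its width: switch box frame x 85, y 0, z 120 mm; the axis is parallel to the switch box's y.
- toggle (a joint): Angle of the toggle, rad: 0 off, leaning 0.5 rad towards the front; 1.0 on (stop), leaning 0.5 rad to the hinge side. Stays where it is left; takes about 2 N at its tip.
- toggle_tip (a point): Middle of the toggle's head, 53 mm from its pivot (switch box frame x 20, y 0, z 50 mm). Steel bat 12 mm thick with a head 15 mm thick and 27 mm wide; moves with the toggle.
- oil_can: Bystander: closed round can, 66 mm diameter, 150 mm tall, bare metal, origin under its centre.
- tin: Bystander: open round steel tin, 90 mm diameter, 90 mm tall, with two small side handles, origin under its centre.
- spanner: Bystander: spanner 190 mm long lying on the bench, origin near its middle.
Not all that is in view belongs to the job. Leave any pink or red look-alike of the block0 alone.

How it is judged:
By the outcome, as a careful person would: the job done as asked, in the order asked, and still so for the second after the job is handed in, with the robot touching nothing.
It also fails if it takes over 72 s, if anything falls off the work surface, if the arm or the gripper's body presses on something with over 40 N, if the wrist force passes 120 N, or if a joint passes its speed limit or range.

### The arm

A 7-joint arm with a two-finger parallel gripper is mounted at the origin on the work surface. World frame = base frame: x ahead of the robot, y to its left, z up, the work surface at z = 0. Lengths are in m, angles in rad, forces in N, time in s.
With the tool pointing down it reaches from about 0.35 to 0.9 m from the base axis. Payload 8.1 kg.
Tool frame: the origin (TCP) lies midway between the tips of the shut fingers; the grasp point (between the pads) lies 19 mm behind it (bot.hold_point_z is the distance from the TCP to the grasp point, in m); z points along the fingers, y is the line along which they close (so a half turn about z gives the same grasp; the last joint's range is limited). The gripper opens to 85 mm and grips with 20 to 120 N. Pads are 22 mm wide; open, the fingers measure 114 mm over their backs; the gripper's body (76 mm by 85 mm) begins 54 mm behind the grasp point. The pads swing forward as they close: fully open they stand 13 mm farther back than shut.
Start: joints at [1.008, 0.434, 0.025, 1.573, -0.012, 1.134, -0.075], TCP at [0.277, -0.56, 0.231] pointing down, gripper open.
Joint ranges: [-2.62, 2.62], [-0.44, 2.09], [-1.27, 1.32], [0.08, 2.57], [-1.32, 4.46], [0.12, 2], [-2.74, 2.74]. Speed limits (rad/s): [2.22, 2.22, 3.01, 3.01, 3.14, 3.14, 3.14].

### API

Orientations are given as [roll, pitch, yaw] about the fixed x, y, z axes, in that order (R = Rz(yaw) Ry(pitch) Rx(roll)).
In Python, from cell import bot gives the robot as it stands.
- The arm moves only by the shell command python3 -m handwheel 'ROWS' [FORCE]. ROWS is JSON, a list that holds one entry, the list of rows, each a list of 7 numbers: the opening, from -1 (shut) to 1 (fully open), so that 0 is half open, then the shift along the world's x, y, z scaled (see below), then the turn, a rotation vector about the world's x, y, z scaled (see below). In form: [[[claw, x, y, z, wx, wy, wz], ...]]. A call has 1 to 20 rows; each row shifts and turns the commanded pose from where the row before left it; what a row does not reach is not made up. The controller multiplies each number of a shift by 0.15 m and each number of a turn by 10 degrees. A row lasts 1/8 s, in which the tool goes at most 62.5 mm and 10.7 degrees, less where a joint would pass 70% of its speed; a pose out of reach is approached as far as the arm can. A call with a number of a shift or a turn outside -1 to 1 is refused whole. A call with a gripper value outside its range is refused whole. The fingers move at their own pace and stop on an object; FORCE is the grip in N (left out, the last holds). Time passes only in rows, so rows that do not move let the fingers close. It gives the time, the measured TCP pose, the force, the opening and the grip force at its end, in the units of the state.
- bot.get_state(): the state, without advancing time (a new reading comes with each control period).
- bot.snapshot(name): name is "scene" or "top" or "wrist"; returns the picture (420x560x3 uint8, red, green, blue); there is no depth.
- bot.camera_info(name): a dict with "fov_y" (degrees; the focal length in pixels is half the picture's height over the tangent of half this angle, whatever the lens; pixels are square), "cx", "cy" (the principal point, pixels), "view" (4x4, takes a point from world to camera coordinates). Camera axes: x right, y down, z forward; pixel columns grow to the right and rows downward; lengths in m; the calibration is good to about 2 mm. A picture is of the moment at which its call begins: read the wrist's pose just before it. camera_info takes no time and is no camera call; for the wrist camera it gives the pose at the moment of the call.
- bot.close_job(): hands the job in; it is judged then, once.
The state is a dict: "t": time; "joint_positions": joint angles; "joint_vel": joint speeds; "tau": joint torques, N m; "eef_pos": TCP position; "ee_rot": TCP orientation; "wrist_force": force on the tool from outside, world axes, zero at the start; "torque": the same for the moment, N m; "width": finger opening in m; "finger_force": force on a finger pad.
Only numpy, scipy, OpenCV 4.12 (cv2) and the standard library are available. Lean on these libraries where they do the work, as an engineer would, in place of code of your own. Each camera call takes 0.05 s, during which the arm holds its last target. There are 200 camera calls.

## Working session

There is one attempt and no reset: what is moved stays moved. The work goes in short steps, Python scripts to look and compute and a shell command to move; the robot and the scene stay as the last step left them, time stands still between calls to the robot, and variables do not carry over. Pictures are saved under pics/ and viewed, at most 10 in all, crops included, and the job is handed in when it is done.

```bash
mkdir -p pics; ls; python3 - <<'E'
from cell import bot
import cv2
for n in ("scene","top"):
    im=bot.snapshot(n); cv2.imwrite(f"pics/{n}0.png",im[:,:,::-1]); c=bot.camera_info(n); print(n,c)
s=bot.get_state(); print(s)
E
```

```text
pics
scene {'fov_y': 51.57652503913706, 'cx': 275.7062614058954, 'cy': 211.56392028187048, 'view': array([[ 0.34257468,  0.9394739 , -0.00560247, -0.20178846],
       [ 0.6845185 , -0.253682  , -0.68343242, -0.32606713],
       [-0.64348816,  0.23029165, -0.72999229,  1.82531244],
       [ 0.        ,  0.        ,  0.        ,  1.        ]])}
top {'fov_y': 51.68733791985319, 'cx': 280.1421267679638, 'cy': 207.8446149529903, 'view': array([[-0.0248147 , -0.99957113, -0.0155494 ,  0.03682502],
       [-0.99000089,  0.02673171, -0.13850508,  0.579001  ],
       [ 0.13886135,  0.01195696, -0.99023965,  1.19794014],
       [ 0.        ,  0.        ,  0.        ,  1.        ]])}
{'t': 0.1, 'joint_positions': array([ 1.0084021 ,  0.43515553,  0.02497746,  1.57399909, -0.01160678,
        1.13398387, -0.07509094]), 'joint_vel': array([-0.00089465, -0.00365741, -0.00065541, -0.0028854 , -0.00129148,
       -0.00126217, -0.0015903 ]), 'tau': array([ 3.03527442e-03, -6.71757460e+01,  1.02839895e+00, -3.16902387e+01,
        1.58186996e-02,  7.22861791e-03,  4.91741005e-06]), 'eef_pos': array([ 0.27710869, -0.55971477,  0.23060582]), 'ee_rot': array([-3.14019736e+00,  1.23375034e-04,  4.59727650e-01]), 'wrist_force': array([-0.1547747 ,  0.19590093,  0.29505118]), 'torque': array([ 0.03105812, -0.00062375,  0.04567332]), 'finger_force': 0.0, 'width': 0.08555863212804662}
```

View pics/scene0.png

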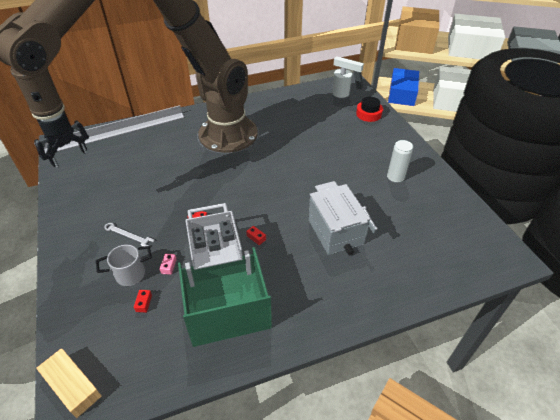

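View pics/top0.png

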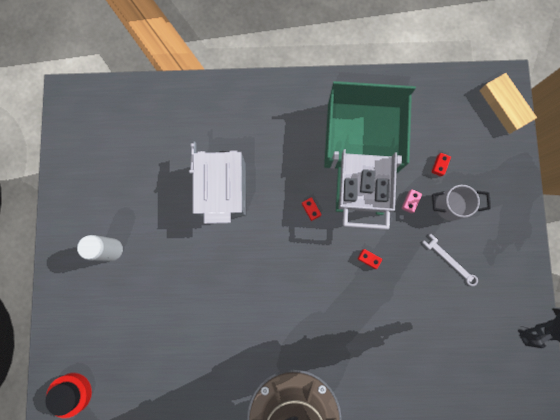

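The top view shows the feeder at about (370,150): green hopper, tray with three dark blocks at (350,188), (368,181) and (382,189), and the bar at (368,225). The switch box is at (218,182) with its lip at (217,217). The red and pink look-alikes are at (311,208), (370,259), (413,201) and (441,163), all outside the tray. The can is at (100,248), the tin at (463,200) and the spanner at (450,260).

```bash
python3 - <<'E'
import cv2
a=cv2.imread("pics/top0.png")[75:240,180:420]; cv2.imwrite("pics/topc.png",cv2.resize(a,(792,545),interpolation=cv2.INTER_CUBIC))
E
```

```text
(no output)
```

View pics/topc.png

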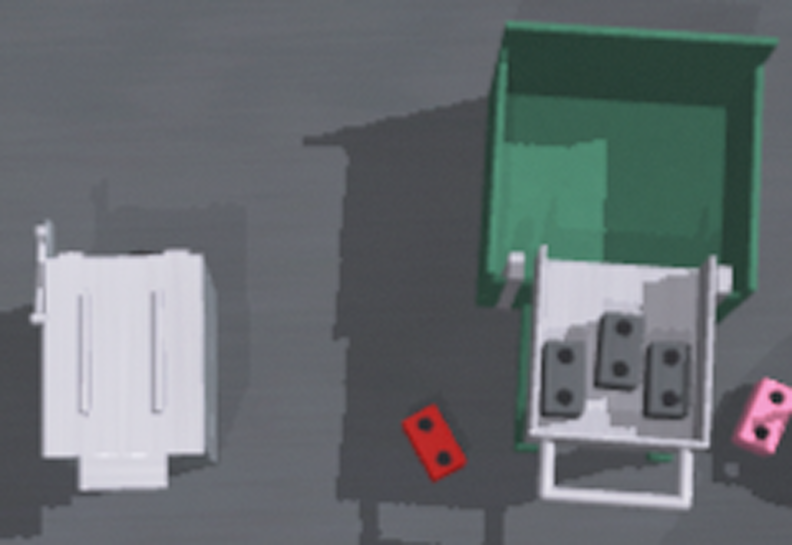

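The crop confirms the three dark blocks inside the tray. The bar ends are at crop (545,497) and (688,503), the lip corners at (80,488) and (167,488), and the cover's front corners at (44,457) and (205,457). The red block at (435,443) and the pink one at (765,415) are look-alikes outside the tray.

```bash
cat > h.py <<'E'
import numpy as np
from cell import bot
from scipy.optimize import least_squares
def proj(c,P):
    P=np.atleast_2d(P); q=P@c['view'][:3,:3].T+c['view'][:3,3]
    f=210/np.tan(np.radians(c['fov_y'])/2)
    return q[:,:2]/q[:,2:]*f+[c['cx'],c['cy']]
def place(p,L):
    c,s=np.cos(p[2]),np.sin(p[2]); L=np.atleast_2d(L)
    return np.c_[p[0]+c*L[:,0]-s*L[:,1],p[1]+s*L[:,0]+c*L[:,1],L[:,2]]
def fit(c,L,px,p0):
    L=np.array(L)/1000.; r=least_squares(lambda p:(proj(c,place(p,L))-px).ravel(),p0,loss='soft_l1')
    return r.x,(proj(c,place(r.x,L))-px)
E
python3 - <<'E'
from h import *
np.set_printoptions(precision=3,suppress=True)
c=bot.camera_info("top")
full=lambda a:np.array(a)/[3.3,3.303]+[180,75]
f,e=fit(c,[[-131,60,130],[-131,-60,130],[-81,72,147],[-81,-72,147],[255,108,160],[255,-108,160]],full([[545,505],[690,507],[530,435],[708,445],[507,23],[775,40]]),[.6,-.2,0]); print(f,e)
s,e=fit(c,[[-105,35,122],[-105,-35,122],[-75,65,124],[-75,-65,124],[85,65,124],[85,-65,124]],full([[80,488],[167,488],[44,457],[205,457],[52,255],[203,253]]),[.6,.1,0]); print(s,e)
for n,p,L in(("bar",f,[-.125,0,.13]),("hinge",f,[.07,0,.1]),("lip",s,[-.105,0,.12]),("chinge",s,[.085,0,.12]),("tip off",s,[.02-.053*np.sin(.5),0,.05+.053*np.cos(.5)])): print(n,place(p,L))
E
```

```text
[ 0.637 -0.216 -0.091] [[-1.667 -0.958]
 [ 0.265  1.386]
 [-0.009  0.224]
 [ 1.59   0.705]
 [-0.001 -0.33 ]
 [-0.265 -0.934]]
[ 0.637  0.186 -0.023] [[ 0.144  0.157]
 [ 0.034  0.073]
 [-0.05  -1.692]
 [-0.172 -1.868]
 [-0.934  1.105]
 [ 1.06   1.441]]
bar [[ 0.513 -0.205  0.13 ]]
hinge [[ 0.707 -0.222  0.1  ]]
lip [[0.533 0.188 0.12 ]]
chinge [[0.722 0.184 0.12 ]]
tip off [[0.632 0.186 0.097]]
```

```bash
cat >> h.py <<'E'
from scipy.spatial.transform import Rotation as Ro
np.set_printoptions(precision=3,suppress=True)
F=[.637,-.216,-.091]; S=[.637,.186,-.023]
def ori(yaw,phi):   # tool x along +y of the object, tool z slanting forward by phi from down
    xf=np.array([np.cos(yaw),np.sin(yaw),0]); yf=np.array([-xf[1],xf[0],0]); a=np.sin(phi)*xf-np.cos(phi)*np.array([0,0,1])
    return np.c_[yf,np.cross(a,yf),a]
def delta(tgt,R,s=None):
    s=s or bot.get_state(); d=(np.array(tgt)-s['eef_pos'])/.15
    w=(Ro.from_matrix(R)*Ro.from_euler('xyz',s['ee_rot']).inv()).as_rotvec(degrees=True)/10
    print('tgt',np.array(tgt),'sum shift',d,'sum turn',w,'rows',max(np.linalg.norm(d)/.41,np.linalg.norm(w)/1.05))
E
python3 - <<'E'
from h import *
R=ori(F[2],np.pi/4); bar=place(F,[-.125,0,.13])[0]
t=bar+(.017-.09)*R[:,2]
delta(t,R); delta([t[0]-.03,t[1],.28],R)
E
```

```text
tgt [ 0.461 -0.2    0.182] sum shift [ 1.227  2.398 -0.327] sum turn [-2.658 -3.877  5.53 ] rows 6.91203126947802
tgt [ 0.431 -0.2    0.28 ] sum shift [1.027 2.398 0.329] sum turn [-2.658 -3.877  5.53 ] rows 6.91203126947802
```

```bash
python3 -m handwheel '[[[-0.4,0.086,0.2,0.027,-0.22,-0.32,0.46],[-0.4,0.086,0.2,0.027,-0.22,-0.32,0.46],[-0.4,0.086,0.2,0.027,-0.22,-0.32,0.46],[-0.4,0.086,0.2,0.027,-0.22,-0.32,0.46],[-0.4,0.086,0.2,0.027,-0.22,-0.32,0.46],[-0.4,0.086,0.2,0.027,-0.22,-0.32,0.46],[-0.4,0.086,0.2,0.027,-0.22,-0.32,0.46],[-0.4,0.086,0.2,0.027,-0.22,-0.32,0.46],[-0.4,0.086,0.2,0.027,-0.22,-0.32,0.46],[-0.4,0.086,0.2,0.027,-0.22,-0.32,0.46],[-0.4,0.086,0.2,0.027,-0.22,-0.32,0.46],[-0.4,0.086,0.2,0.027,-0.22,-0.32,0.46],[-0.4,0,0,0,0,0,0],[-0.4,0,0,0,0,0,0]]]' 20
python3 - <<'E'
from h import *
import cv2
R=ori(F[2],np.pi/4); bar=place(F,[-.125,0,.13])[0]
delta(bar+(.017-.09)*R[:,2],R)
print(bot.get_state()['joint_positions'])
c=bot.camera_info("wrist"); im=bot.snapshot("wrist"); cv2.imwrite("pics/w1.png",im[:,:,::-1])
import pickle; pickle.dump(c,open("w1.pkl","wb")); print(proj(c,place(F,[[-.125,.06,.136],[-.125,-.06,.136]])))
E
```

```text
t: 1.85
eef_pos: [0.432, -0.2007, 0.2799]
ee_rot: [2.362, -0.001, 1.476]
wrist_force: [0.4, -0.5, 0.4]
width: 0.0254
finger_force: 0.0
tgt [ 0.461 -0.2    0.182] sum shift [ 0.194  0.005 -0.656] sum turn [-0.007 -0.034  0.024] rows 1.667334935588665
[ 0.892 -0.116 -0.281  2.415 -1.279  0.397  1.617]
[[232.398 129.452]
 [238.049 242.514]]
```

View pics/w1.png

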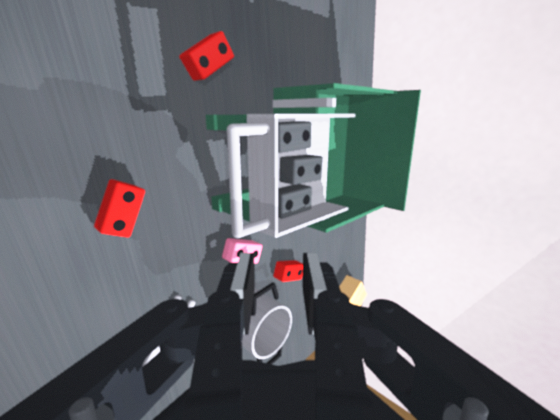

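The wrist view shows the bar from (235,128) to (238,237), within 5 px of the prediction. The three dark blocks are in the tray, and the fingers come in from the bottom at columns 250–308. The feeder fit is good.

```bash
python3 -m handwheel '[[[-0.4,0.065,0.01,-0.22,0,0,0],[-0.4,0.065,0,-0.22,0,0,0],[-0.4,0.065,0,-0.22,0,0,0],[-0.4,0,0,0,0,0,0]]]'
python3 - <<'E'
from h import *
R=ori(F[2],np.pi/4); bar=place(F,[-.125,0,.13])[0]
delta(bar+(.015)*R[:,2],R)
print(bot.get_state()['joint_positions'])
E
```

```text
t: 2.4
eef_pos: [0.4361, -0.2094, 0.2837]
ee_rot: [2.331, 0.04, 1.475]
wrist_force: [0.1, 0.6, 0.3]
width: 0.0252
finger_force: 0.0
tgt [ 0.523 -0.206  0.119] sum shift [ 0.58   0.025 -1.096] sum turn [0.239 0.125 0.025] rows 3.024011547679674
[ 0.303 -0.164  0.233  2.463 -1.297  0.269  1.651]
```

The arm did not descend: j5 is at its limit and j6 is almost straight, so a 45° slant this close in is out of reach. I'll fit a kinematic model to the three known poses to choose a slant that can be reached.

```bash
cat > kin.py <<'E'
from h import *
import itertools
rz=lambda a:Ro.from_euler('z',a).as_matrix(); ry=lambda a:Ro.from_euler('y',a).as_matrix()
def fk(j,p,s):
    h,L1,L2,L3,e1,e2,e3,b,c,o=p
    R=rz(b+s[0]*j[0])@ry(j[1]); P=np.array([0,0,h])+rz(b+s[0]*j[0])@[o,0,0]+R@[0,0,0]
    R=R@rz(s[1]*j[2]); P=P+R@[e1,0,L1]; R=R@ry(j[3]); R=R@rz(s[2]*j[4]); P=P+R@[0,0,L2]
    P=P+ry(0)@(R@rz(-s[2]*j[4])@[e2,0,0]); R=R@ry(j[5]); P=P+R@[e3,0,L3]; return P,R@rz(s[3]*j[6]+c)
D=[([1.0084021,.43515553,.02497746,1.57399909,-.01160678,1.13398387,-.07509094],[.27710869,-.55971477,.23060582],[-3.14019736,.00012337,.45972765]),
([.892,-.116,-.281,2.415,-1.279,.397,1.617],[.432,-.2007,.2799],[2.362,-.001,1.476]),
([.303,-.164,.233,2.463,-1.297,.269,1.651],[.4361,-.2094,.2837],[2.331,.04,1.475])]
def res(p,s):
    r=[]
    for j,x,e in D:
        P,R=fk(j,p,s); r+=list(P-x); r+=list(.2*(Ro.from_matrix(R).inv()*Ro.from_euler('xyz',e)).as_rotvec())
    return np.array(r)
def fitk():
    best=None
    for s in itertools.product([1,-1],repeat=4):
        for b in (0,1.57,3.14,-1.57):
          for c in (0,1.57,3.14,-1.57):
            r=least_squares(lambda p:np.r_[res(p,s),1e-3*(p[4:7]),1e-3*p[9:]],[.3,.4,.4,.2,0,0,0,b,c,0],max_nfev=60)
            if best is None or r.cost<best[0]: best=(r.cost,r.x,s)
    return best
E
python3 - <<'E'
from kin import *
import pickle
b=fitk(); print(b, np.abs(res(b[1],b[2])).max()); pickle.dump(b,open('k.pkl','wb'))
E
```

```text
(np.float64(8.142970095890084e-05), array([ 2.191,  0.272,  1.145,  0.897, -0.216,  1.01 , -0.224, -0.05 ,
        1.53 , -0.125]), (-1, -1, -1, -1)) 0.007319637958369341
```

```bash
python3 - <<'E'
from h import *
R=ori(F[2],0.0); bar=place(F,[-.125,0,.13])[0]
delta(bar+[0,0,.11],R)
E
```

```text
tgt [ 0.513 -0.205  0.24 ] sum shift [ 0.509  0.032 -0.292] sum turn [ 0.647  4.606 -0.065] rows 4.430342902509793
```

```bash
python3 -m handwheel '[[[-0.1,0.08,0.004,0,0.08,0.575,-0.01],[-0.1,0.08,0.004,0,0.08,0.575,-0.01],[-0.1,0.08,0.004,0,0.08,0.575,-0.01],[-0.1,0.08,0.004,0,0.08,0.575,-0.01],[-0.1,0.08,0.004,0,0.08,0.575,-0.01],[-0.1,0.08,0.004,0,0.08,0.575,-0.01],[-0.1,0.03,0.004,0,0.08,0.575,-0.01],[-0.1,0,0.004,0,0.08,0.575,-0.01],[-0.1,0,0,0,0,0,0]]]'
python3 - <<'E'
from h import *
R=ori(F[2],0.); bar=place(F,[-.125,0,.13])[0]
delta(bar+[0,0,.11],R)
print(bot.get_state()['joint_positions'])
E
```

```text
t: 3.52
eef_pos: [0.5036, -0.2005, 0.2846]
ee_rot: [3.025, -0.013, 1.484]
wrist_force: [0.3, 0.3, -1.0]
width: 0.0384
finger_force: 0.0
tgt [ 0.513 -0.205  0.24 ] sum shift [ 0.059 -0.027 -0.297] sum turn [-0.014  0.673 -0.02 ] rows 0.7424553583209709
[ 0.502  0.21  -0.236  1.772  0.017  1.052  0.179]
```

```bash
python3 -m handwheel '[[[-0.1,0.038,-0.015,-0.13,0,0,0],[-0.1,0.038,-0.015,-0.2,0,0,0],[-0.1,0,0,-0.2,0,0,0],[-0.1,0,0,-0.2,0,0,0],[-0.1,0,0,-0.15,0,0,0],[-0.1,0,0,-0.15,0,0,0],[-0.1,0,0,-0.1,0,0,0],[-0.1,0,0,0,0,0,0]]]' 40
python3 - <<'E'
from h import *
import cv2
R=ori(F[2],0.117); bar=place(F,[-.125,0,.13])[0]
delta(bar+.015*R[:,2],R)
s=bot.get_state(); print(s['joint_positions'])
E
```

```text
t: 4.53
eef_pos: [0.5131, -0.2039, 0.1149]
ee_rot: [3.025, -0.013, 1.485]
wrist_force: [-0.1, -0.5, 0.6]
width: 0.0384
finger_force: 0.0
tgt [ 0.514 -0.205  0.115] sum shift [ 0.008 -0.006  0.001] sum turn [-0.072  0.003 -0.031] rows 0.07501364344657757
[ 0.472  0.407 -0.216  1.969  0.081  0.664  0.131]
```

```bash
python3 -m handwheel '[[[-1,0,0,0,0,0,0],[-1,0,0,0,0,0,0],[-1,0,0,0,0,0,0],[-1,0,0,0,0,0,0]]]' 40
python3 - <<'E'
from h import *
from scipy.spatial.transform import Rotation
# arc steps of the bar from rest, hinge frame r=.197, start angle
th0=np.arctan2(.03,-.195); prev=None
for t in np.arange(0,1.26,.1251):
    x=np.array([.197*np.cos(th0-t),.197*np.sin(th0-t)])
    if prev is not None: d=(x-prev)/.15; print(round(t,3),'x',(d[0]*np.cos(F[2])).round(3),'y',(d[0]*np.sin(F[2])).round(3),'z',d[1].round(3))
    prev=x
E
```

```text
t: 5.03
eef_pos: [0.5177, -0.2041, 0.1173]
ee_rot: [3.017, -0.011, 1.487]
wrist_force: [9.1, -2.2, -5.9]
width: 0.0102
finger_force: 38.9
0.125 x 0.035 y -0.003 z 0.16
0.25 x 0.055 y -0.005 z 0.155
0.375 x 0.073 y -0.007 z 0.147
0.5 x 0.091 y -0.008 z 0.136
0.626 x 0.107 y -0.01 z 0.124
0.751 x 0.122 y -0.011 z 0.11
0.876 x 0.134 y -0.012 z 0.093
1.001 x 0.145 y -0.013 z 0.076
1.126 x 0.153 y -0.014 z 0.057
1.251 x 0.159 y -0.015 z 0.037
```

```bash
python3 -m handwheel '[[[-1,0.04,-0.002,0.08,0,0,0],[-1,0.018,-0.002,0.08,0,0,0],[-1,0.027,-0.002,0.078,0,0,0],[-1,0.027,-0.002,0.078,0,0,0],[-1,0.036,-0.003,0.073,0,0,0],[-1,0.036,-0.003,0.073,0,0,0],[-1,0,0,0,0,0,0]]]' 40
python3 - <<'E'
from h import *
s=bot.get_state(); bar=s['eef_pos']-.017*Ro.from_euler('xyz',s['ee_rot']).as_matrix()[:,2]
h=place(F,[.07,0,.1])[0]; d=bar-h; print(bar,np.hypot(d[0],d[2]),'tilt',np.arctan2(.03,-.195)-np.arctan2(d[2],-np.hypot(d[0],d[1])),s['torque'],s['joint_positions'])
E
```

```text
t: 5.9
eef_pos: [0.5404, -0.2062, 0.1858]
ee_rot: [3.026, -0.011, 1.486]
wrist_force: [-8.6, -3.5, 0.3]
width: 0.0102
finger_force: 39.2
[ 0.538 -0.206  0.203] 0.19711371298131355 tilt 0.39355940064352435 [-0.757  2.001 -0.186] [ 0.462  0.357 -0.22   1.83   0.061  0.851  0.137]
```

```bash
python3 -m handwheel '[[[-1,0.045,-0.004,0.068,0,0,0],[-1,0.045,-0.004,0.068,0,0,0],[-1,0.053,-0.005,0.062,0,0,0],[-1,0.053,-0.005,0.062,0,0,0],[-1,0.061,-0.005,0.055,0,0,0],[-1,0.061,-0.006,0.055,0,0,0],[-1,0.067,-0.006,0.047,0,0,0],[-1,0.067,-0.006,0.047,0,0,0],[-1,0,0,0,0,0,0]]]' 40
python3 - <<'E'
from h import *
s=bot.get_state(); bar=s['eef_pos']-.017*Ro.from_euler('xyz',s['ee_rot']).as_matrix()[:,2]
h=place(F,[.07,0,.1])[0]; d=bar-h; print(bar,np.hypot(d[0],d[2]),'tilt',np.arctan2(.03,-.195)-np.arctan2(d[2],-np.hypot(d[0],d[1])),s['torque'],s['joint_positions'])
E
```

```text
t: 7.02
eef_pos: [0.6101, -0.2131, 0.2584]
ee_rot: [3.021, -0.01, 1.486]
wrist_force: [-11.8, -2.5, 15.3]
width: 0.0105
finger_force: 42.2
[ 0.608 -0.213  0.275] 0.20117651077344387 tilt 0.9033816621329049 [-0.443  2.453 -0.234] [ 0.42   0.396 -0.211  1.576  0.062  1.059  0.117]
```

```bash
python3 -m handwheel '[[[-1,0.066,-0.006,0.042,0,0,0],[-1,0.068,-0.006,0.036,0,0,0],[-1,0.07,-0.006,0.031,0,0,0],[-1,0.07,-0.006,0.027,0,0,0],[-1,0.07,-0.006,0.022,0,0,0],[-1,0.06,-0.005,0.016,0,0,0],[-1,0,0,0,0,0,0],[-1,0,0,0,0,0,0],[-1,0,0,0,0,0,0],[-1,0,0,0,0,0,0]]]' 40
python3 - <<'E'
from h import *
import cv2
s=bot.get_state(); bar=s['eef_pos']-.017*Ro.from_euler('xyz',s['ee_rot']).as_matrix()[:,2]
h=place(F,[.07,0,.1])[0]; d=bar-h; print(bar,np.hypot(d[0],d[2]),'tilt',np.arctan2(.03,-.195)-np.arctan2(d[2],-np.hypot(d[0],d[1])),s['torque'],s['joint_positions'])
a=bot.snapshot("top")[60:260,280:450]; b=bot.snapshot("scene")[180:360,150:310]
cv2.imwrite("pics/t1.png",np.hstack([cv2.resize(a,(400,470)),cv2.resize(b,(400,470))])[:,:,::-1])
E
```

```text
t: 8.28
eef_pos: [0.6707, -0.2186, 0.2827]
ee_rot: [3.021, -0.01, 1.485]
wrist_force: [-2.3, -4.5, 1.3]
width: 0.0102
finger_force: 40.9
[ 0.669 -0.219  0.3  ] 0.20320169815944605 tilt 1.2290504587086744 [-1.013  0.5   -0.287] [ 0.38   0.48  -0.198  1.382  0.072  1.169  0.099]
```

View pics/t1.png

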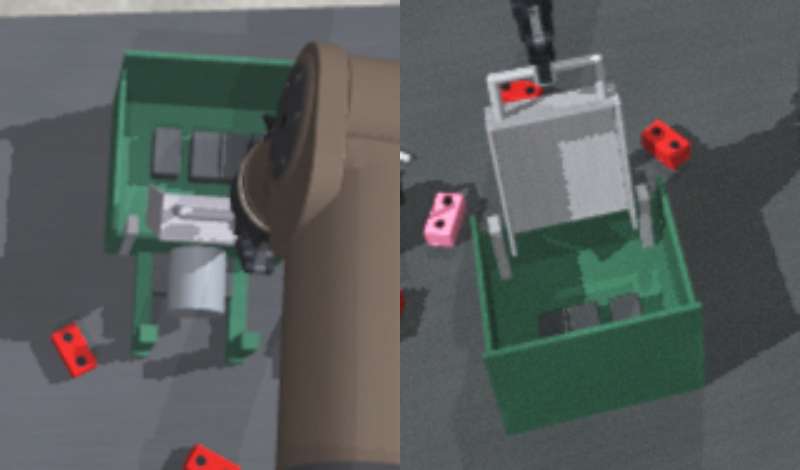

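All three blocks lie in the hopper: top crop (167,152), (205,155) and (238,152); scene crop (553,322), (582,318) and (625,306). The tray is empty. Now I'll lower it along the same arc.

```bash
python3 -m handwheel '[[[-1,-0.06,0.005,-0.016,0,0,0],[-1,-0.07,0.006,-0.022,0,0,0],[-1,-0.07,0.006,-0.027,0,0,0],[-1,-0.07,0.006,-0.031,0,0,0],[-1,-0.068,0.006,-0.036,0,0,0],[-1,-0.066,0.006,-0.042,0,0,0],[-1,-0.067,0.006,-0.047,0,0,0],[-1,-0.067,0.006,-0.047,0,0,0],[-1,-0.061,0.006,-0.055,0,0,0],[-1,-0.061,0.005,-0.055,0,0,0],[-1,-0.053,0.005,-0.062,0,0,0],[-1,-0.053,0.005,-0.062,0,0,0],[-1,-0.045,0.004,-0.068,0,0,0],[-1,-0.045,0.004,-0.068,0,0,0],[-1,-0.036,0.003,-0.073,0,0,0],[-1,-0.036,0.003,-0.073,0,0,0],[-1,-0.027,0.002,-0.07,0,0,0],[-1,-0.027,0.002,-0.07,0,0,0],[-1,0,0,0,0,0,0]]]' 40
python3 - <<'E'
from h import *
s=bot.get_state(); bar=s['eef_pos']-.017*Ro.from_euler('xyz',s['ee_rot']).as_matrix()[:,2]
h=place(F,[.07,0,.1])[0]; d=bar-h; print(bar,np.hypot(d[0],d[2]),'tilt',np.arctan2(.03,-.195)-np.arctan2(d[2],-np.hypot(d[0],d[1])),s['torque'],s['joint_positions'])
E
```

```text
t: 10.75
eef_pos: [0.523, -0.2039, 0.141]
ee_rot: [3.024, -0.012, 1.487]
wrist_force: [1.7, -3.6, -2.1]
width: 0.0102
finger_force: 43.1
[ 0.521 -0.204  0.158] 0.19451553169471283 tilt 0.14833638456751608 [-0.868 -0.389 -0.239] [ 0.469  0.384 -0.219  1.922  0.072  0.731  0.135]
```

```bash
python3 -m handwheel '[[[-1,-0.018,0.001,-0.06,0,0,0],[-1,-0.014,0.001,-0.05,0,0,0],[-1,-0.008,0.001,-0.03,0,0,0],[-1,0,0,-0.015,0,0,0],[-1,0,0,0,0,0,0]]]' 40; python3 -m handwheel '[[[-0.1,0,0,0,0,0,0],[-0.1,0,0,0,0,0,0],[-0.1,0,0,0,0,0,0],[-0.1,0,0,0.08,0,0,0],[-0.1,0,0,0.15,0,0,0],[-0.1,0,0,0.3,0,0,0],[-0.1,0,0,0.3,0,0,0],[-0.1,0,0,0.3,0,0,0],[-0.1,0,0,0,0,0,0]]]'
```

```text
t: 11.38
eef_pos: [0.5179, -0.2034, 0.1184]
ee_rot: [3.022, -0.012, 1.487]
wrist_force: [4.2, -3.2, -2.2]
width: 0.0101
finger_force: 42.5
t: 12.5
eef_pos: [0.5189, -0.204, 0.2931]
ee_rot: [3.016, -0.01, 1.487]
wrist_force: [0.9, -0.0, -0.3]
width: 0.0383
finger_force: 0.0
```

Tray job done, and the arm is clear. For the cover I'll grip the lip across its 70 mm width from above and swing it open. First I'll go above it and look.

```bash
cat >> h.py <<'E'
def ori2(yaw,phi):  # tool y along +y of the object
    R=ori(yaw,phi); return np.c_[-R[:,1],R[:,0],R[:,2]]
E
python3 - <<'E'
from h import *
delta(np.r_[place(S,[-.095,0,.26])[0]],ori2(S[2],0))
E
```

```text
tgt [0.542 0.188 0.26 ] sum shift [ 0.154  2.614 -0.221] sum turn [-0.584  0.555  9.339] rows 8.926837319118533
```

```bash
python3 -m handwheel '[[[1,0.011,0.187,0,-0.042,0.04,0.667],[1,0.011,0.187,0,-0.042,0.04,0.667],[1,0.011,0.187,0,-0.042,0.04,0.667],[1,0.011,0.187,0,-0.042,0.04,0.667],[1,0.011,0.187,0,-0.042,0.04,0.667],[1,0.011,0.187,0,-0.042,0.04,0.667],[1,0.011,0.187,0,-0.042,0.04,0.667],[1,0.011,0.187,0,-0.042,0.04,0.667],[1,0.011,0.187,0,-0.042,0.04,0.667],[1,0.011,0.187,0,-0.042,0.04,0.667],[1,0.011,0.187,0,-0.042,0.04,0.667],[1,0.011,0.187,0,-0.042,0.04,0.667],[1,0.011,0.187,-0.1,-0.042,0.04,0.667],[1,0.011,0.187,-0.12,-0.042,0.04,0.667],[1,0,0,0,0,0,0],[1,0,0,0,0,0,0]]]' 20
python3 - <<'E'
from h import *
import cv2,pickle
c=bot.camera_info("wrist"); im=bot.snapshot("wrist"); cv2.imwrite("pics/w2.png",im[:,:,::-1]); pickle.dump(c,open("w2.pkl","wb"))
delta(place(S,[-.095,0,.26])[0],ori2(S[2],0)); print(bot.get_state()['joint_positions'])
print(proj(c,place(S,np.array([[-105,35,124],[-105,-35,124],[-75,35,124],[-75,-35,124],[-75,65,124],[-75,-65,124]])/1000)))
E
```

```text
t: 14.5
eef_pos: [0.54, 0.1884, 0.2552]
ee_rot: [-3.132, -0.002, 3.117]
wrist_force: [-0.4, 0.7, 0.0]
width: 0.0853
finger_force: 0.0
tgt [0.542 0.188 0.26 ] sum shift [0.012 0.001 0.03 ] sum turn [ 0.052 -0.011  0.016] rows 0.07878247356300659
[ 0.036  0.413 -0.656  1.626  0.273  1.201  0.865]
[[315.458 190.92 ]
 [241.134 190.924]
 [314.345 220.888]
 [242.362 220.833]
 [345.283 220.912]
 [211.6   220.809]]
```

View pics/w2.png

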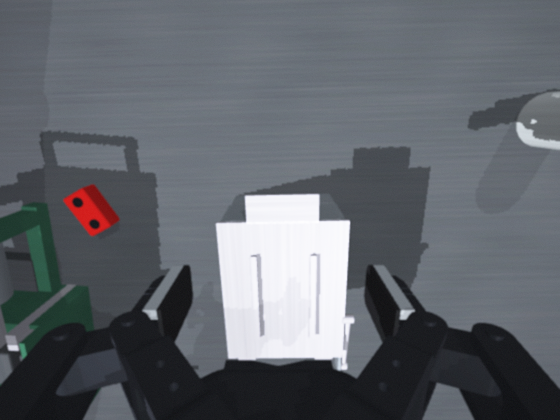

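The lip's front edge is at row 195, columns 246–319, and the shoulders are at row 222, columns 217–349. That is about 4 px off the prediction, so I'll correct the box by x +2.5 mm and y +4 mm.

```bash
sed -i 's/^F=.*/F=[.637,-.216,-.091]; S=[.6395,.190,-.023]/' h.py; python3 -m handwheel '[[[1,0.03,0.027,-0.2,0,0,0],[1,0,0,-0.2,0,0,0],[1,0,0,-0.2,0,0,0],[1,0,0,-0.15,0,0,0],[1,0,0,-0.15,0,0,0],[1,0,0,-0.12,0,0,0],[1,0,0,0,0,0,0]]]' 25; python3 -m handwheel '[[[-0.2,0,0,0,0,0,0],[-0.2,0,0,0,0,0,0],[-0.2,0,0,0,0,0,0],[-0.2,0,0,0,0,0,0],[-0.2,0,0,0,0,0,0]]]' 25
```

```text
t: 15.42
eef_pos: [0.5441, 0.1921, 0.1014]
ee_rot: [-3.132, -0.003, 3.117]
wrist_force: [0.5, 1.0, -0.1]
width: 0.0854
finger_force: 0.0
t: 16.05
eef_pos: [0.545, 0.1909, 0.1036]
ee_rot: [-3.13, -0.001, 3.117]
wrist_force: [-1.8, -7.1, 7.6]
width: 0.0692
finger_force: 26.3
```

```bash
python3 - <<'E'
import numpy as np
prev=None
for t in np.arange(0,1.051,.075):
    f=-.5*t; x=np.array([-.18*np.cos(t)+.019*np.sin(f),.18*np.sin(t)-.019*np.cos(f)])
    if prev is not None: print(round(t,3),((x-prev)/.15).round(3), round(np.degrees(.0375)/10,3))
    prev=x
E
```

```text
0.075 [-0.001  0.09 ] 0.215
0.15 [0.005 0.09 ] 0.215
0.225 [0.012 0.089] 0.215
0.3 [0.019 0.088] 0.215
0.375 [0.025 0.086] 0.215
0.45 [0.031 0.083] 0.215
0.525 [0.038 0.081] 0.215
0.6 [0.043 0.077] 0.215
0.675 [0.049 0.074] 0.215
0.75 [0.054 0.07 ] 0.215
0.825 [0.059 0.065] 0.215
0.9 [0.064 0.061] 0.215
0.975 [0.068 0.055] 0.215
1.05 [0.072 0.05 ] 0.215
```

```bash
python3 -m handwheel '[[[-0.2,0,0,0.09,0.005,0.215,0],[-0.2,0.005,0,0.09,0.005,0.215,0],[-0.2,0.012,0,0.089,0.005,0.215,0],[-0.2,0.019,0,0.088,0.005,0.215,0],[-0.2,0.025,0,0.086,0.005,0.215,0],[-0.2,0.031,-0.001,0.083,0.005,0.215,0],[-0.2,0,0,0,0,0,0]]]' 25
python3 - <<'E'
from h import *
s=bot.get_state(); R=Ro.from_euler('xyz',s['ee_rot']).as_matrix(); g=s['eef_pos']-.019*R[:,2]; h=place(S,[.085,0,.12])[0]; d=g-h
print(np.hypot(d[0],d[2]),np.arctan2(d[2],-d[0]),s['joint_positions'],s['torque'])
E
```

```text
t: 16.92
eef_pos: [0.5597, 0.1909, 0.182]
ee_rot: [-3.131, -0.226, 3.116]
wrist_force: [1.0, -6.5, -2.3]
width: 0.0693
finger_force: 29.8
0.17961786025110218 0.4648638267776231 [ 0.012  0.639 -0.63   1.483  0.252  1.33   0.907] [-1.166 -0.498  0.735]
```

```bash
python3 -m handwheel '[[[-0.2,0.038,-0.001,0.081,0.005,0.215,0],[-0.2,0.043,-0.001,0.077,0.005,0.215,0],[-0.2,0.049,-0.001,0.074,0.005,0.215,0],[-0.2,0.054,-0.001,0.07,0.005,0.215,0],[-0.2,0.059,-0.001,0.065,0.005,0.215,0],[-0.2,0.064,-0.001,0.061,0.005,0.215,0],[-0.2,0.068,-0.002,0.055,0.005,0.215,0],[-0.2,0.068,-0.002,0.047,0.005,0.215,0],[-0.2,0,0,0,0,0,0]]]' 25
python3 - <<'E'
from h import *
s=bot.get_state(); R=Ro.from_euler('xyz',s['ee_rot']).as_matrix(); g=s['eef_pos']-.019*R[:,2]; h=place(S,[.085,0,.12])[0]; d=g-h
print(np.hypot(d[0],d[2]),np.arctan2(d[2],-d[0]),s['joint_positions'],s['torque'])
E
```

```text
t: 18.05
eef_pos: [0.6252, 0.1908, 0.2609]
ee_rot: [-3.132, -0.528, 3.117]
wrist_force: [-0.8, -6.2, 2.2]
width: 0.069
finger_force: 31.8
0.1811226776287107 1.0523795091288017 [-0.071  0.882 -0.583  0.888  0.171  1.927  0.998] [-0.885 -0.089  0.731]
```

```bash
python3 -m handwheel '[[[1,0,0,0,0,0,0],[1,0,0,0,0,0,0],[1,0,0,0,0,0,0],[1,0,0,0.1,0,0,0],[1,0,0,0.15,0,0,0],[1,0,0,0.2,0,-0.1,0],[1,-0.05,0,0.15,0,-0.4,0],[1,-0.1,0,0,0,-0.8,0],[1,-0.2,0,0,0,-0.8,0],[1,0,0,0,0,0,0]]]' 25
python3 - <<'E'
from h import *
import cv2
print(bot.get_state()['joint_positions'])
a=bot.snapshot("top")[100:260,140:300]; b=bot.snapshot("scene")[140:290,270:420]
cv2.imwrite("pics/t2.png",np.hstack([cv2.resize(a,(400,400)),cv2.resize(b,(400,400))])[:,:,::-1])
E
```

```text
t: 19.3
eef_pos: [0.5636, 0.192, 0.3346]
ee_rot: [-3.133, -0.177, 3.125]
wrist_force: [0.6, -0.1, 0.3]
width: 0.0856
finger_force: 0.0
[-0.186  0.459 -0.313  1.309  0.061  1.554  1.07 ]
```

View pics/t2.png

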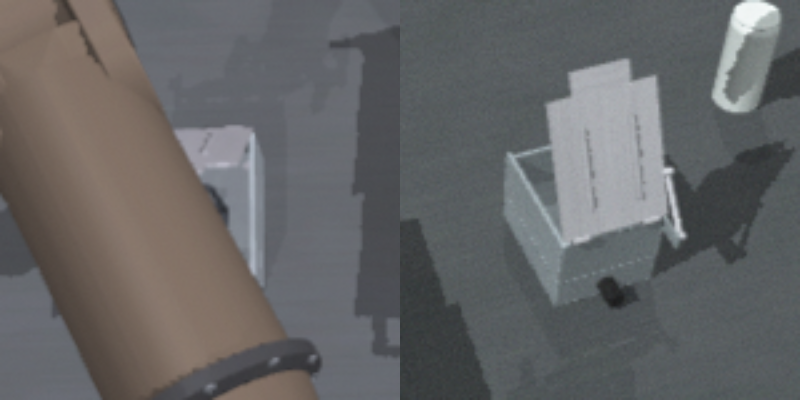

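The cover stands fully open: scene crop lip at (600,72), with the black toggle only partly seen at (217,200) in the top crop. Now I'll shut the fingers and slant in from the front.

```bash
python3 - <<'E'
from h import *
R=ori2(S[2],.5); st=place(S,[-.032,0,.086])[0]
delta(st-.15*R[:,2],R)
E
```

```text
tgt [0.536 0.192 0.218] sum shift [-0.223  0.006 -0.779] sum turn [-0.041 -3.869 -0.006] rows 3.684819947750497
```

```bash
python3 -m handwheel '[[[-1,-0.1,0,0,0,-0.43,0],[-1,-0.1,0,0,0,-0.43,0],[-1,-0.023,0.006,-0.08,0,-0.43,0],[-1,0,0,-0.1,0,-0.43,0],[-1,0,0,-0.1,0,-0.43,0],[-1,0,0,-0.1,0,-0.43,0],[-1,0,0,-0.1,0,-0.43,0],[-1,0,0,-0.15,0,-0.43,0],[-1,0,0,-0.15,0,-0.43,0],[-1,0,0,0,0,0,0]]]' 25
python3 - <<'E'
from h import *
import cv2,pickle
R=ori2(S[2],.5); st=place(S,[-.032,0,.086])[0]
c=bot.camera_info("wrist"); im=bot.snapshot("wrist"); cv2.imwrite("pics/w3.png",im[:,:,::-1])
delta(st,R); s=bot.get_state(); print(s['joint_positions'])
print(proj(c,place(S,np.array([[-5.4,0,104],[-70,60,112],[-70,-60,112]])/1000)),proj(c,s['eef_pos']))
E
```

```text
t: 20.65
eef_pos: [0.536, 0.1923, 0.2139]
ee_rot: [3.137, 0.495, 3.12]
wrist_force: [0.3, 0.1, 1.7]
width: 0.0
finger_force: 0.0
tgt [0.608 0.191 0.086] sum shift [ 0.469 -0.014 -0.864] sum turn [-0.03  -0.021 -0.017] rows 2.397182567980386
[-0.397  0.178 -0.255  2.123  0.692  0.544  0.364]
[[276.687 227.679]
 [347.331 185.682]
 [205.848 185.818]] [[277.801 270.721]]
```

View pics/w3.png

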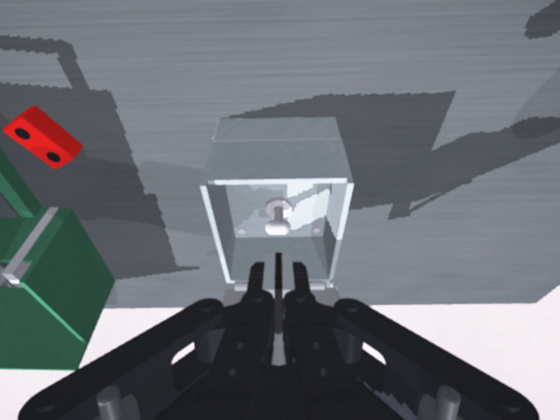

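The toggle's head is at (277,228), exactly as predicted, so I'll advance along the slant.

```bash
python3 -m handwheel '[[[-1,0.07,-0.002,-0.13,0,0,0],[-1,0.07,-0.002,-0.13,0,0,0],[-1,0.07,-0.002,-0.13,0,0,0],[-1,0.07,-0.002,-0.13,0,0,0],[-1,0.07,-0.002,-0.13,0,0,0],[-1,0.05,-0.002,-0.1,0,0,0],[-1,0.04,-0.002,-0.07,0,0,0],[-1,0.029,0,-0.05,0,0,0],[-1,0,0,0,0,0,0]]]'
python3 - <<'E'
from h import *
R=ori2(S[2],.5); st=place(S,[-.032,0,.086])[0]
delta(st,R); s=bot.get_state(); print(s['joint_positions'],s['torque'])
E
```

```text
t: 21.82
eef_pos: [0.6084, 0.19, 0.0854]
ee_rot: [3.135, 0.5, 3.117]
wrist_force: [0.1, 0.5, -0.5]
width: 0.0001
finger_force: 0.0
tgt [0.608 0.191 0.086] sum shift [-0.006  0.005  0.004] sum turn [-0.035 -0.002 -0.008] rows 0.03378534206423226
[-0.523  0.461 -0.009  2.133  1.17   0.275 -0.081] [ 0.057  0.543 -0.008]
```

```bash
python3 -m handwheel '[[[-1,0.05,-0.001,0.01,0,0,0],[-1,0.05,-0.001,0.01,0,0,0],[-1,0.05,-0.001,0,0,0,0],[-1,0.05,-0.001,0,0,0,0],[-1,0.05,-0.001,0,0,0,0],[-1,0.05,-0.001,0,0,0,0],[-1,0,0,0,0,0,0]]]'
python3 -m handwheel '[[[-1,0.03,-0.001,0,0,0,0],[-1,0.03,-0.001,0,0,0,0],[-1,0,0,0,0,0,0]]]'
python3 -c "
from h import *
print(bot.get_state()['joint_positions'])"
```

```text
t: 22.7
eef_pos: [0.6525, 0.189, 0.0881]
ee_rot: [3.134, 0.499, 3.117]
wrist_force: [0.3, -0.4, -0.4]
width: 0.0004
finger_force: 0.0
t: 23.08
eef_pos: [0.6609, 0.1887, 0.0878]
ee_rot: [3.134, 0.498, 3.117]
wrist_force: [0.2, 0.9, 0.1]
width: -0.0001
finger_force: 0.0
[-0.403  0.514 -0.097  2.01   1.031  0.319  0.126]
```

```bash
python3 -m handwheel '[[[-1,0.03,-0.001,0,0,0,0],[-1,0.02,0,0,0,0,0]]]'
python3 -m handwheel '[[[-1,0.02,0,0,0,0,0],[-1,0.02,0,0,0,0,0]]]'
```

```text
t: 23.32
eef_pos: [0.6681, 0.1885, 0.0877]
ee_rot: [3.135, 0.498, 3.118]
wrist_force: [-1.5, 0.4, -0.9]
width: -0.0003
finger_force: 0.8
t: 23.58
eef_pos: [0.6728, 0.1887, 0.0872]
ee_rot: [3.135, 0.496, 3.118]
wrist_force: [-19.8, -1.1, 10.9]
width: -0.0003
finger_force: 10.3
```

```bash
python3 - <<'E'
from h import *
import cv2
c=bot.camera_info("wrist"); im=bot.snapshot("wrist")[120:330,140:420]; cv2.imwrite("pics/w4.png",cv2.resize(im,(800,600))[:,:,::-1])
print(bot.get_state()['wrist_force'])
for t in (0,.5,.8,1.): print(t,(proj(c,place(S,[.02+.0605*np.sin(t-.5),0,.05+.0605*np.cos(t-.5)]))-[140,120])*[800/280,600/210])
print('floor back corners',(proj(c,place(S,[[.02,.0,.05]]))-[140,120])*[800/280,600/210])
E
```

```text
[-15.715  -1.057   8.225]
0 [[395.315 349.831]]
0.5 [[395.063 500.671]]
0.8 [[394.633 535.871]]
1.0 [[394.295 538.827]]
floor back corners [[392.897 228.614]]
```

View pics/w4.png

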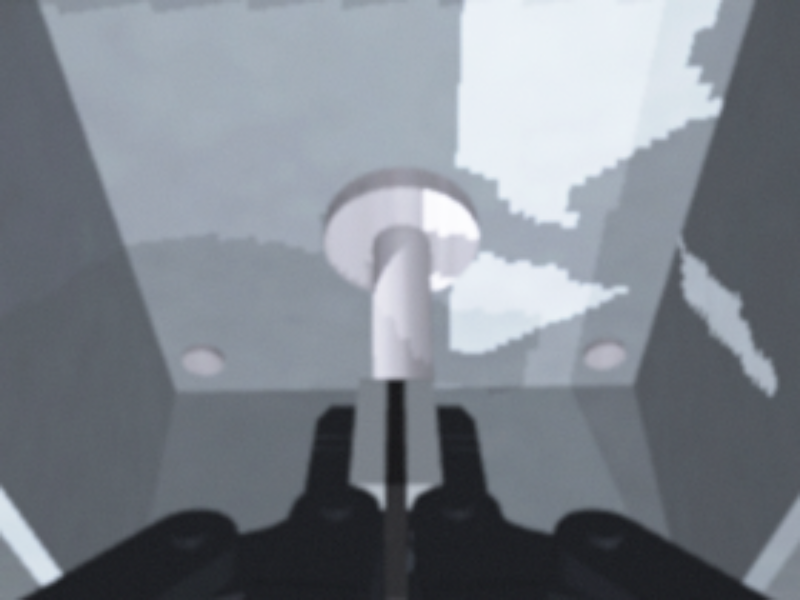

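The bat leans away behind the fingertips (crop (400,330)), and the force jumped from 1.5 to 20 N within 5 mm, so the toggle is against its on stop. I'll retreat along the slant and climb over the cover.

```bash
python3 -m handwheel '[[[-1,-0.06,0,0,0,0,0],[-1,-0.08,0,0.05,0,0,0],[-1,-0.11,0,0.2,0,0,0],[-1,-0.11,0,0.2,0,0,0],[-1,-0.11,0,0.2,0,0,0],[-1,-0.11,0,0.2,0,0,0],[-1,-0.11,0,0.2,0,0,0],[-1,-0.11,0,0.25,0,0.3,0],[-1,-0.1,0,0.25,0,0.5,0],[-1,0,0,0.3,0,0.5,0],[-1,0,0,0.3,0,0.5,0],[-1,0,0,0.3,0,0.5,0],[-1,0,0,0,0,0.5,0],[-1,0,0,0,0,0,0]]]'
python3 - <<'E'
from h import *
R=ori2(S[2],0.); lip=place(S,[.085-.19*np.cos(1.1),0,.12+.19*np.sin(1.1)])[0]; print(lip)
delta(lip+[0.06,0,-.02],R); s=bot.get_state(); print(s['joint_positions'])
E
```

```text
t: 25.38
eef_pos: [0.5398, 0.1884, 0.455]
ee_rot: [-3.138, 0.009, 3.12]
wrist_force: [-0.3, -0.1, -0.6]
width: 0.0
finger_force: 0.0
[0.638 0.19  0.289]
tgt [0.698 0.19  0.269] sum shift [ 1.057  0.011 -1.238] sum turn [ 0.024  0.052 -0.006] rows 3.9691758154630796
[-0.153  0.283 -0.397  1.273  0.117  1.6    1.017]
```

```bash
python3 -m handwheel '[[[-1,0.27,0.003,-0.05,0,0,0],[-1,0.27,0.003,-0.05,0,0,0],[-1,0.27,0.003,-0.05,0,0,0],[-1,0.24,0.003,-0.05,0,0,0],[-1,0,0,-0.2,0,0,0],[-1,0,0,-0.3,0,0,0],[-1,0,0,-0.3,0,0,0],[-1,0,0,-0.2,0,0,0],[-1,0,0,-0.05,0,0,0],[-1,0,0,0,0,0,0]]]'
```

```text
t: 26.62
eef_pos: [0.6963, 0.1908, 0.2688]
ee_rot: [-3.138, 0.011, 3.121]
wrist_force: [-0.2, 0.7, -0.4]
width: -0.0001
finger_force: 0.0
```

```bash
python3 -m handwheel '[[[-1,-0.1,0,0,0,0,0],[-1,-0.1,0,0,0,0,0],[-1,-0.06,0,-0.02,0,0,0],[-1,-0.06,0,-0.03,0,0,0],[-1,-0.06,0,-0.04,0,0,0],[-1,-0.06,0,-0.045,0,0,0]]]'
```

```text
t: 27.38
eef_pos: [0.6301, 0.1905, 0.2472]
ee_rot: [-3.138, 0.01, 3.12]
wrist_force: [0.4, 0.9, 0.9]
width: 0.0001
finger_force: 0.5
```

```bash
python3 -m handwheel '[[[-1,-0.05,0,-0.05,0,0,0],[-1,-0.05,0,-0.05,0,0,0],[-1,-0.05,0,-0.055,0,0,0],[-1,-0.04,0,-0.06,0,0,0],[-1,-0.04,0,-0.06,0,0,0],[-1,-0.04,0,-0.06,0,0,0],[-1,0,0,0,0,0,0]]]'; python3 -m handwheel '[[[-1,0,0,0.3,0,0,0],[-1,0,0,0.3,0,0,0],[-1,0,0,0.3,0,0,0],[-1,-0.2,-0.3,0.1,0,0,0],[-1,-0.2,-0.3,0,0,0,0],[-1,-0.2,-0.3,0,0,0,0],[-1,-0.2,-0.3,0,0,0,0],[-1,-0.2,-0.2,0,0,0,0],[-1,0,0,0,0,0,0]]]'
python3 - <<'E'
from h import *
import cv2
a=bot.snapshot("top")[60:300,60:500]; b=bot.snapshot("scene")[130:350,80:440]
cv2.imwrite("pics/t3.png",np.vstack([cv2.resize(a,(550,300)),cv2.resize(b,(550,300))])[:,:,::-1])
E
```

```text
t: 28.25
eef_pos: [0.5892, 0.1903, 0.1965]
ee_rot: [-3.137, 0.008, 3.121]
wrist_force: [-0.1, 0.6, 0.2]
width: 0.0004
finger_force: 0.0
t: 29.38
eef_pos: [0.4388, -0.022, 0.3483]
ee_rot: [-3.136, 0.011, 3.116]
wrist_force: [1.3, 1.1, -0.2]
width: 0.0
finger_force: 0.0
```

View pics/t3.png

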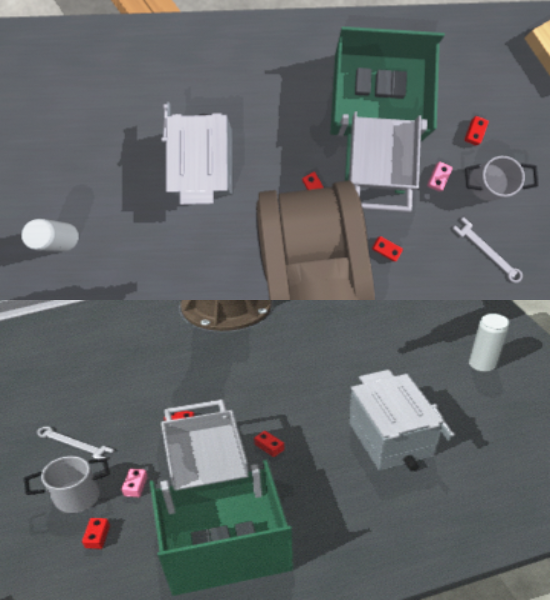

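The cover is shut (top crop (198,155)). The tray is level and empty at (385,150), and three blocks are in the hopper at (380,82). The can, tin and spanner are where they were, and the arm touches nothing.

```bash
python3 -c "
from cell import bot
print(bot.close_job())"
```

```text
the job is handed in; nothing more can be done
None
```

The job is handed in after about 29 s: the three blocks are in the hopper, the tray is back down, the toggle was pushed to its far stop (judged by a sharp force rise, not visible once the cover shut), the cover is shut, and the can, tin and spanner look undisturbed.

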